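Load and lock the prism clamp on the design desk

ROBOT

A 6-joint arm with a two-finger parallel gripper is mounted at the origin on the work surface. World frame = base frame: x ahead of the robot, y to its left, z up, the work surface at z = 0. Lengths are in m, angles in degrees, forces in N, time in s.
With the tool pointing down it reaches from about 0.4 to 0.825 m from the base axis. Payload 7 kg.
Tool frame: the origin (TCP) lies at the centre of the arm's flange, where the gripper is bolted on; the fingertips stand 178 mm ahead of it and the grasp point (between the pads) lies 159 mm ahead of it (r.tips_ahead is the z of the fingertips in the tool frame, in m); z points along the fingers, y is the line along which they close (so a half turn about z gives the same grasp; the last joint's range is limited). The gripper opens to 88 mm and grips with 3 to 60 N. Pads are 19 mm wide; open, the fingers measure 130 mm over their backs; the gripper's body (78 mm by 193 mm) begins 47 mm behind the grasp point.
Start: joints at [-48.638, 20.546, 0.682, 0, -70.136, -16.507], TCP at [0.284, -0.612, 0.405] pointing down, gripper open.
Joint ranges: [-176.03, 176.03], [-82.01, 121.73], [-58.28, 71.71], [-173.87, 95.51], [-174.79, -0.11], [-173.66, 173.66]. Speed limits (degrees/s): [136.94, 136.94, 172.46, 180, 180, 180].

INTERFACE

Orientations are given as [roll, pitch, yaw] about the fixed x, y, z axes, in that order (R = Rz(yaw) Ry(pitch) Rx(roll)).
In Python, from plant import r gives the robot as it stands. The module is installed in compiled form; this text tells all that it offers.
- The arm moves only by the shell command python3 -m pendant 'ROWS' [FORCE]. ROWS is JSON, a list that holds one entry, the list of rows, each a list of 7 numbers: the shift along the tool's x, y, z in m, then the turn, a rotation vector about the tool's x, y, z in degrees, then the gripper command: -1 is shut, 1 is fully open, values between are in proportion. A call has 1 to 5 rows; each row is the pose to reach, as a shift and turn from the pose commanded when the call began, along the tool's axes at that moment; what a row does not reach only later rows make up. A row lasts 1/10 s, in which the tool goes at most 50 mm and 8.59 degrees, less where a joint would pass 70% of its speed; a pose out of reach is approached as far as the arm can. A call with a gripper value outside its range is refused whole. The fingers move at their own pace and stop on an object; FORCE is the grip in N (left out, the last holds). Time passes only in rows, so rows that repeat a pose let the fingers close. It gives the time, the measured TCP pose, the force, the opening and the grip force at its end, in the units of the state.
- r.get_state(): the state, without advancing time (a new reading comes with each control period).
- r.capture(name): name is "scene" or "top" or "wrist"; returns the picture (420x560x3 uint8, red, green, blue); there is no depth.
- r.camera_params(name): a dict with "fx", "fy", "cx", "cy" (pixels), "R" (3x3) and "t" (3): a world point X has camera coordinates R X + t. Camera axes: x right, y down, z forward; pixel columns grow to the right and rows downward; lengths in m; the calibration is good to about 2 mm. A picture is of the moment at which its call begins: read the wrist's pose just before it. camera_params takes no time and is no camera call; for the wrist camera it gives the pose at the moment of the call.
- r.close_job(): hands the job in; it is judged then, once.
The state is a dict: "time_s": time; "joints": joint angles; "qd": joint speeds; "joint_torque": joint torques, N m; "tcp_pos": TCP position; "eef_rot": TCP orientation; "contact_force": force on the tool from outside, world axes, zero at the start; "moment": the same for the moment, N m; "gripper_width": finger opening in m; "gripper_force": force on a finger pad.
Only numpy, scipy, OpenCV 4.12 (cv2) and the standard library are available. Lean on these libraries where they do the work, as an engineer would, in place of code of your own. Each camera call takes 0.05 s, during which the arm holds its last target. There are 200 camera calls.

TASK

Tidy up and load the prism clamp: put the plain square bar that lies on the mouse mat into the parts tray, and the computer mouse that was left on the clamp back on its mat, right way up. Lay every spindle (bars with a square shoulder and round ends) into a groove of its own, shoulder between the two rows of ridges; only when all are seated swing the keeper bar shut against its stop, then push its knob down and turn it clockwise until it is home and stays down by itself, and leave everything else on the desk alone.

Things in the scene. Friction and masses are not known exactly. Their poses are not given: they have to be found in the camera images.
- clamp: Prism clamp fixed on the desk, base plate 130 x 270 x 12 mm (x, y, z); origin: centre of its underside. Two rows of aluminium saw-tooth ridges, 21 to 51 mm either side of x = 0 with an open gap between, form three 90-degree V grooves along x at y = -58, 0, 58 mm. Ridge tops 59 mm, groove bottoms 30 mm above the desk. Posts: pivot at y = 115 mm, screw post (30 mm thick, 58 mm high) at y = -115 mm
- keeper (a joint): Angle (rad) of the steel keeper bar (24 mm wide, underside 70, top 82 mm above the desk) about its upright pivot. 0 = shut on its stop, over the grooves along the clamp's -y; grows as it swings to the clamp's +x, up to 1.5. Friction 0.1 N m, stays where left. The knob, 230 mm from the pivot, serves as its handle. It clears seated spindles by 7 mm, not ones perched on the ridges
- keeper_pivot (a point): Point on the keeper bar's pivot axis, 70 mm above the desk, on the clamp's y = +115 mm. Its axes turn with the bar: the bar runs along -y of this frame
- knob_grip (a point): Grip point on the wing of the black captive screw-knob at the keeper bar's free end, on the screw's axis, 120 mm above the desk when not pressed. Wing: upright, 46 mm long along this frame's y, 14 mm thick along its x, from 17 mm below to 13 mm above this point; under it a 40 mm disc. z up; the frame moves and turns with the knob
- screw_push (a joint): Knob pushed down, m: 0 to 0.010 against a spring (3 N at 0, 7 N at 0.010). Unpushed, it turns only to about 0.35 rad and strikes the start of the thread: push it down 6 mm or more and keep it down while turning it past 0.6 rad; from there the thread holds it down and draws it in to about 7 mm
- screw_turn (a joint): Turn of the knob about its own axis, clockwise seen from above, rad: 0 to 1.4 (stop, fully home). About 0.03 N m of friction. At 0 the wing lies along the keeper bar
- mouse: Grey computer mouse, 100 x 64 x 34 mm (x, y, z); origin: centre of its underside, x along its length, z up. 0.1 kg. At the start it lies flat on the ridges of the clamp, across the grooves, in the way
- mat: Black rubber mouse mat fixed on the desk, 170 x 190 x 3 mm (x, y, z); origin: centre of its underside
- groove0 (a point): Where the centre of a spindle lies when seated in groove 0 (clamp y = -58 mm), 47 mm above the desk; x along the groove, z up
- groove1 (a point): Where the centre of a spindle lies when seated in groove 1 (clamp y = 0 mm), 47 mm above the desk; x along the groove, z up
- groove2 (a point): Where the centre of a spindle lies when seated in groove 2 (clamp y = 58 mm), 47 mm above the desk; x along the groove, z up
- spindle0: Aluminium spindle, 110 mm long along its x: in the middle a square shoulder 34 mm long, 32 x 32 mm in section; at each end a round journal 24 mm thick, 38 mm long. Origin: its centre. 0.2 kg. Starts lying on its shoulder (centre 16 mm up). Seated: journals in one groove, shoulder in the gap between the ridge rows (4 mm play each end). All alike; may be absent
- spindle1: Aluminium spindle, 110 mm long along its x: in the middle a square shoulder 34 mm long, 32 x 32 mm in section; at each end a round journal 24 mm thick, 38 mm long. Origin: its centre. 0.2 kg. Starts lying on its shoulder (centre 16 mm up). Seated: journals in one groove, shoulder in the gap between the ridge rows (4 mm play each end). All alike; may be absent
- spindle2: Aluminium spindle, 110 mm long along its x: in the middle a square shoulder 34 mm long, 32 x 32 mm in section; at each end a round journal 24 mm thick, 38 mm long. Origin: its centre. 0.2 kg. Starts lying on its shoulder (centre 16 mm up). Seated: journals in one groove, shoulder in the gap between the ridge rows (4 mm play each end). All alike; may be absent
- square_bar: Plain square aluminium bar without journals, 110 x 32 x 32 mm, 110 along its x, 0.3 kg; not for the clamp. Origin: its centre. Starts lying on the mouse mat (centre 19 mm above the desk)
- parts_tray_in (a point): Centre of the inner floor of the grey open parts tray, fixed on the desk: outside 170 x 110 x 34 mm (x, y, z of this frame), walls 4 mm, about 5 mm of floor
- puck: Bystander: black 3D-mouse puck, 78 mm diameter, 54 mm high. Origin: centre of its underside
- notes: Bystander: block of paper notes, 76 x 76 x 30 mm. Origin: centre of its underside
- stapler: Bystander: stapler, 150 x 36 x 47 mm. Origin: centre of its underside
- flange: Bystander: turned steel flange, 80 mm diameter, 35 mm high. Origin: centre of its underside

How it is judged (in metres and radians):
On the way, in this order (a step that is already met when the one before it is completed fails the run):
1. every spindle present lies in a groove while the keeper bar is still swung open (((distance between spindle0 and groove0 below 0.01 m and angle between the x axis of spindle0 and the x axis of groove0, either way round below 0.1 rad) or (distance between spindle0 and groove1 below 0.01 m and angle between the x axis of spindle0 and the x axis of groove1, either way round below 0.1 rad) or (distance between spindle0 and groove2 below 0.01 m and angle between the x axis of spindle0 and the x axis of groove2, either way round below 0.1 rad)) and ((distance between spindle1 and groove0 below 0.01 m and angle between the x axis of spindle1 and the x axis of groove0, either way round below 0.1 rad) or (distance between spindle1 and groove1 below 0.01 m and angle between the x axis of spindle1 and the x axis of groove1, either way round below 0.1 rad) or (distance between spindle1 and groove2 below 0.01 m and angle between the x axis of spindle1 and the x axis of groove2, either way round below 0.1 rad)) and ((distance between spindle2 and groove0 below 0.01 m and angle between the x axis of spindle2 and the x axis of groove0, either way round below 0.1 rad) or (distance between spindle2 and groove1 below 0.01 m and angle between the x axis of spindle2 and the x axis of groove1, either way round below 0.1 rad) or (distance between spindle2 and groove2 below 0.01 m and angle between the x axis of spindle2 and the x axis of groove2, either way round below 0.1 rad)) and value of joint keeper above 0.5 rad), for 0.2 s.
2. the keeper bar is shut over the loaded spindles, the screw not yet turned in (((distance between spindle0 and groove0 below 0.01 m and angle between the x axis of spindle0 and the x axis of groove0, either way round below 0.1 rad) or (distance between spindle0 and groove1 below 0.01 m and angle between the x axis of spindle0 and the x axis of groove1, either way round below 0.1 rad) or (distance between spindle0 and groove2 below 0.01 m and angle between the x axis of spindle0 and the x axis of groove2, either way round below 0.1 rad)) and ((distance between spindle1 and groove0 below 0.01 m and angle between the x axis of spindle1 and the x axis of groove0, either way round below 0.1 rad) or (distance between spindle1 and groove1 below 0.01 m and angle between the x axis of spindle1 and the x axis of groove1, either way round below 0.1 rad) or (distance between spindle1 and groove2 below 0.01 m and angle between the x axis of spindle1 and the x axis of groove2, either way round below 0.1 rad)) and ((distance between spindle2 and groove0 below 0.01 m and angle between the x axis of spindle2 and the x axis of groove0, either way round below 0.1 rad) or (distance between spindle2 and groove1 below 0.01 m and angle between the x axis of spindle2 and the x axis of groove1, either way round below 0.1 rad) or (distance between spindle2 and groove2 below 0.01 m and angle between the x axis of spindle2 and the x axis of groove2, either way round below 0.1 rad)) and value of joint keeper below 0.05 rad and value of joint screw_turn below 0.8 rad), for 0.2 s.
3. the knob is pushed down and turned home (value of joint keeper below 0.05 rad and value of joint screw_turn above 1.15 rad and value of joint screw_push above 0.0055 m), for 0.2 s.
At the end, for the whole second after the job is handed in: Each spindle present in its own groove (centre within 10 mm of the seat, along it within 0.1 rad); keeper within 0.05 rad of shut; knob turned over 1.15 rad and down over 5.5 mm; mouse flat on the mat, within 70 mm (x) and 80 mm (y) of its centre; square bar lying in the tray (all of step 3 and ((distance between spindle0 and groove0 below 0.01 m and angle between the x axis of spindle0 and the x axis of groove0, either way round below 0.1 rad) or (distance between spindle0 and groove1 below 0.01 m and angle between the x axis of spindle0 and the x axis of groove1, either way round below 0.1 rad) or (distance between spindle0 and groove2 below 0.01 m and angle between the x axis of spindle0 and the x axis of groove2, either way round below 0.1 rad)) and ((distance between spindle1 and groove0 below 0.01 m and angle between the x axis of spindle1 and the x axis of groove0, either way round below 0.1 rad) or (distance between spindle1 and groove1 below 0.01 m and angle between the x axis of spindle1 and the x axis of groove1, either way round below 0.1 rad) or (distance between spindle1 and groove2 below 0.01 m and angle between the x axis of spindle1 and the x axis of groove2, either way round below 0.1 rad)) and ((distance between spindle2 and groove0 below 0.01 m and angle between the x axis of spindle2 and the x axis of groove0, either way round below 0.1 rad) or (distance between spindle2 and groove1 below 0.01 m and angle between the x axis of spindle2 and the x axis of groove1, either way round below 0.1 rad) or (distance between spindle2 and groove2 below 0.01 m and angle between the x axis of spindle2 and the x axis of groove2, either way round below 0.1 rad)) and x of mouse in the frame of mat between -0.07 and 0.07 m and y of mouse in the frame of mat between -0.08 and 0.08 m and z of mouse in the frame of mat below 0.01 m and angle between mouse's own z axis and vertical below 0.15 rad and x of square_bar in the frame of parts_tray_in between -0.05 and 0.05 m and y of square_bar in the frame of parts_tray_in between -0.045 and 0.045 m and z of square_bar in the frame of parts_tray_in below 0.024 m); the robot touches nothing.
It fails at once if another thing on the desk is moved by more than 40 mm or knocked over (distance of any of puck, notes, stapler, flange from where it was at the start of the episode above 0.04 m or angle between any of puck, notes, stapler, flange's own z axis and vertical above 0.6 rad).
Of spindle0, spindle1, spindle2 only 2 to 3 are there at a start; the rules pass over those that are not, and their reading is None.
At some moment in a run one of spindle0, spindle1, spindle2, mouse may be knocked a few centimetres aside while the robot is not near it.
Once in a run the grip may slacken for a moment while it holds something.
It also fails if it takes over 210 s, if anything falls off the work surface, if the arm or the gripper's body presses on something with over 40 N, if the wrist force passes 120 N, or if a joint passes its speed limit or range.

## Working session

There is one attempt and no reset: what is moved stays moved. The work goes in short steps, Python scripts to look and compute and a shell command to move; the robot and the scene stay as the last step left them, time stands still between calls to the robot, and variables do not carry over. Pictures are saved under pics/ and viewed, at most 17 in all, crops included, and the job is handed in when it is done.

```bash
mkdir -p pics; ls
python3 - <<'E'
from plant import r
import cv2
s=r.get_state();print({k:s[k] for k in('time_s','tcp_pos','eef_rot','gripper_width')})
for n in('top','scene'):
    cv2.imwrite(f'pics/{n}0.png',r.capture(n)[...,::-1]); p=r.camera_params(n);print(n,p)
E
```

```text
pics
{'time_s': 0.0, 'tcp_pos': array([ 0.28363019, -0.61230497,  0.40375087]), 'eef_rot': array([ 1.79907725e+02, -7.79551037e-03, -1.55152214e+02]), 'gripper_width': 0.08775270546099567}
top {'fx': 522.2527439822434, 'fy': 522.2527439822434, 'cx': 283.86441788558454, 'cy': 209.22025522583888, 'R': array([[ 0.02452459, -0.99964839,  0.01008184],
       [-0.99044813, -0.02566521, -0.13547618],
       [ 0.13568729, -0.00666304, -0.99072931]]), 't': array([0.04086768, 0.52346016, 1.67097467])}
scene {'fx': 528.5253245930724, 'fy': 528.5253245930724, 'cx': 286.5334099914437, 'cy': 215.24106513786964, 'R': array([[ 0.60288772,  0.7975881 , -0.01948376],
       [ 0.55606807, -0.43758696, -0.70661585],
       [-0.57211423,  0.41517572, -0.70732908]]), 't': array([-0.36518131, -0.1658329 ,  1.72914651])}
```

View pics/top0.png

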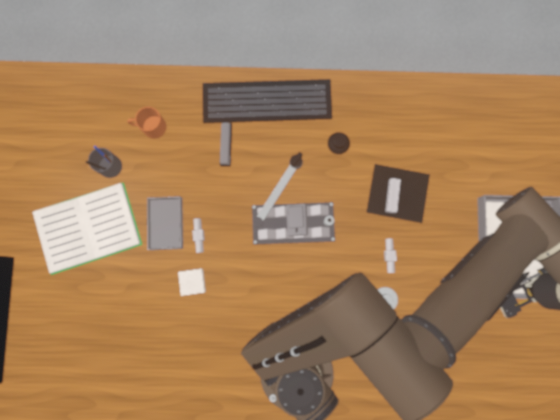

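View pics/scene0.png

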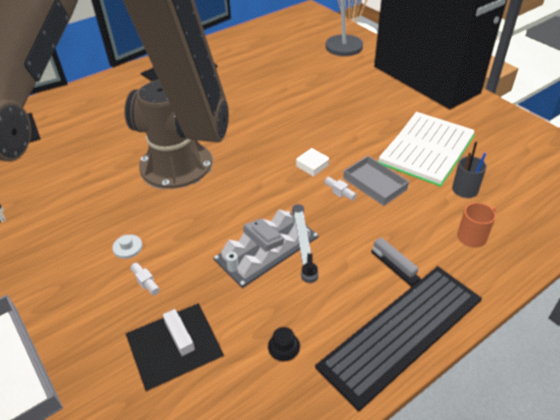

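Top view: clamp centre (293,223), mouse on it (296,220), keeper open with its knob at (296,160), spindles at (198,235) and (390,255), bar on the mat at (393,195) and tray at (165,223). In the scene view the same things are at: spindles (340,188) and (145,278), bar (178,332), mouse (263,234), knob (310,268), tray (376,180). Only two spindles are visible.

```bash
cat > h.py <<'E'
import numpy as np, cv2
from scipy.spatial.transform import Rotation as Ro
from plant import r
def ray(p,uv):
    d=np.array([(uv[0]-p['cx'])/p['fx'],(uv[1]-p['cy'])/p['fy'],1.0])
    return -p['R'].T@p['t'], p['R'].T@d
def onz(p,uv,z):
    o,d=ray(p,uv); return o+d*(z-o[2])/d[2]
def tri(obs):  # [(p,uv),...] -> point, residual (m)
    A=np.zeros((3,3));b=np.zeros(3);L=[]
    for p,uv in obs:
        o,d=ray(p,uv);d=d/np.linalg.norm(d);M=np.eye(3)-np.outer(d,d);A+=M;b+=M@o;L.append((o,M))
    X=np.linalg.solve(A,b); return X,max(np.linalg.norm(M@(X-o)) for o,M in L)
def proj(p,X):
    c=p['R']@np.asarray(X)+p['t']; return np.array([p['fx']*c[0]/c[2]+p['cx'],p['fy']*c[1]/c[2]+p['cy']])
def go(X,yaw=None,state=None):
    """tool-frame shift from present to put TCP at X, and turn about tool z to get yaw (deg, direction of tool y mod 180, vertical)"""
    s=state or r.get_state(); R=Ro.from_euler('xyz',s['eef_rot'],degrees=True).as_matrix()
    sh=R.T@(np.asarray(X)-s['tcp_pos']); out=[sh.round(4).tolist()]
    if yaw is not None:
        cur=np.degrees(np.arctan2(R[1,1],R[0,1])); d=(yaw-cur+90)%180-90
        out.append(('turn about tool z',round(-d,1)))
    return out
def rects(p,mask,z,amin=60):
    res=[]
    for c in cv2.findContours(mask.astype(np.uint8),cv2.RETR_EXTERNAL,cv2.CHAIN_APPROX_NONE)[0]:
        if cv2.contourArea(c)<amin: continue
        w=np.array([onz(p,q[0],z)[:2] for q in c],np.float32)
        (x,y),(a,b),t=cv2.minAreaRect(w*1000)
        if a<b:a,b,t=b,a,t+90
        res.append((round(x),round(y),round(a),round(b),round((t+90)%180-90,1),c.reshape(-1,2).mean(0).round(0).tolist()))
    return res
E
python3 - <<'E'
from h import *
T=r.camera_params('top');S=r.camera_params('scene')
P={'mouse':((297,219),(263,234)),'spA':((198,236),(340,188)),'spB':((390,256),(145,278)),'knob':((296,159),(310,267)),'pivot':((264,214),(298,210)),'bar':((393,195),(178,332)),'tray':((165,223),(376,180)),'mat':((398,194),(174,345)),'puck':((338,143),(284,343)),'notes':((192,282),(313,160)),'flange':((385,298),(127,245)),'stap':((225,143),(396,258)),'post':((330,221),(232,258))}
for k,(a,b) in P.items():
    X,e=tri([(T,a),(S,b)]);print(k,X.round(3),round(e,4))
im=cv2.imread('pics/top0.png');hsv=cv2.cvtColor(im,cv2.COLOR_BGR2HSV)
m=(hsv[...,1]<60)&(hsv[...,2]>110); m[:110]=0
print('bright');[print(q) for q in rects(T,m,0.02,40)]
m=(hsv[...,1]<90)&(hsv[...,2]<110)&(hsv[...,2]>45);m[:110]=0
print('grey');[print(q) for q in rects(T,m,0.01,200)]
m=(hsv[...,2]<45);m[:110]=0
print('dark');[print(q) for q in rects(T,m,0.003,200)]
cv2.imwrite('pics/crop0.png',np.hstack([cv2.resize(im[100:310,140:440],None,fx=2.6,fy=2.6,interpolation=3)]))
E
```

```text
mouse [0.487 0.012 0.071] 0.0006
spA [0.43  0.335 0.014] 0.0019
spB [ 0.38  -0.295  0.016] 0.0023
knob [0.675 0.021 0.106] 0.0007
pivot [0.498 0.119 0.103] 0.003
bar [ 0.582 -0.306  0.02 ] 0.001
tray [0.471 0.446 0.013] 0.0026
mat [ 0.59  -0.327 -0.005] 0.002
puck [ 0.756 -0.122  0.013] 0.0011
notes [0.282 0.348 0.022] 0.0037
flange [ 0.244 -0.28   0.014] 0.0004
stap [0.742 0.257 0.03 ] 0.0017
post [ 0.488 -0.093  0.048] 0.0038
bright
(-65, 73, 45, 28, 6.9, [275.0, 395.0])
(49, 59, 33, 26, 22.5, [278.0, 358.0])
(70, 9, 38, 31, 14.0, [294.0, 351.0])
(269, -715, 41, 36, -70.8, [520.0, 293.0])
(252, -294, 79, 43, 40.2, [389.0, 296.0])
(277, -840, 58, 10, -2.7, [558.0, 292.0])
(281, 347, 81, 79, -80.5, [191.0, 282.0])
(372, -784, 191, 53, -39.1, [539.0, 264.0])
(382, -296, 111, 39, 11.2, [390.0, 255.0])
(432, 334, 112, 36, 2.6, [198.0, 235.0])
(560, -832, 60, 53, -2.7, [553.0, 203.0])
(470, 445, 170, 113, 4.3, [164.0, 223.0])
(515, -646, 144, 116, 0.8, [491.0, 213.0])
(448, 699, 307, 217, -69.9, [85.0, 228.0])
(582, -306, 121, 45, -6.3, [393.0, 195.0])
(548, 27, 266, 259, -86.4, [291.0, 212.0])
(744, 258, 145, 30, 2.2, [225.0, 143.0])
grey
(-65, -33, 178, 169, -73.2, [309.0, 392.0])
(88, -41, 112, 32, -62.7, [310.0, 345.0])
(142, -374, 1049, 462, -68.5, [440.0, 301.0])
(566, -767, 206, 101, 81.1, [530.0, 203.0])
(590, -325, 176, 155, 80.5, [397.0, 192.0])
(668, 656, 111, 73, 57.9, [104.0, 161.0])
(811, 118, 429, 108, -88.4, [262.0, 116.0])
dark
(151, 941, 387, 36, 5.6, [3.0, 317.0])
```

View pics/crop0.png

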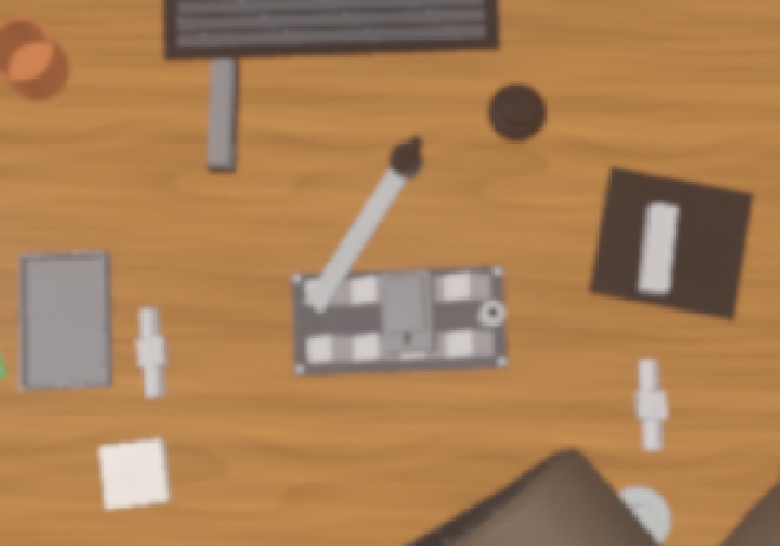

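The enlarged top view agrees with the numbers: two spindles, the bar lying on the mat at about -6°, and the keeper open about 60°. I go over the bar first.

Run:
```python
from h import *
print(go([.582,-.306,.40],83.7))
```

```text
[[-0.3995, 0.1526, 0.004], ('turn about tool z', np.float64(31.2))]
```

```bash
python3 -m pendant '[[[-0.2,0.076,0.002,0,0,31.2,1],[-0.2,0.076,0.002,0,0,31.2,1],[-0.2,0.076,0.002,0,0,31.2,1],[-0.2,0.076,0.002,0,0,31.2,1],[-0.2,0.076,0.002,0,0,31.2,1]]]'
python3 - <<'E'
from h import *
print(go([.582,-.306,.40],83.7))
E
```

```text
time_s: 0.6
tcp_pos: [0.4355, -0.4567, 0.4023]
eef_rot: [180.0, -0.0, 173.5]
contact_force: [-0.6, -0.8, -0.9]
gripper_width: 0.0878
gripper_force: 0.0
[[-0.1286, 0.1662, 0.0024], ('turn about tool z', np.float64(-0.2))]
```

```bash
python3 -m pendant '[[[-0.128,0.166,0.002,0,0,0,1],[-0.128,0.166,0.002,0,0,0,1],[-0.128,0.166,0.002,0,0,0,1],[-0.128,0.166,0.002,0,0,0,1],[-0.128,0.166,0.002,0,0,0,1]]]' | sed -n 2,3p
python3 - <<'E'
from h import *
p=r.camera_params('wrist');s=r.get_state();im=r.capture('wrist')[...,::-1];cv2.imwrite('pics/w1.png',im)
print('camera at',(-p['R'].T@p['t']).round(3),s['tcp_pos'].round(3)); np.save('w1.npy',p)
t=r.capture('top')[...,::-1];cv2.imwrite('pics/top1.png',t)
cv2.imwrite('pics/v1.png',np.hstack([cv2.resize(im,(400,300)),cv2.resize(t,(400,300))]))
print('bar proj',proj(p,[.582,-.306,.035]))
E
```

```text
tcp_pos: [0.5817, -0.305, 0.3998]
eef_rot: [180.0, -0.0, 173.9]
camera at [ 0.511 -0.297  0.381] [ 0.582 -0.305  0.4  ]
bar proj [278.4246556  194.47611917]
```

View pics/v1.png

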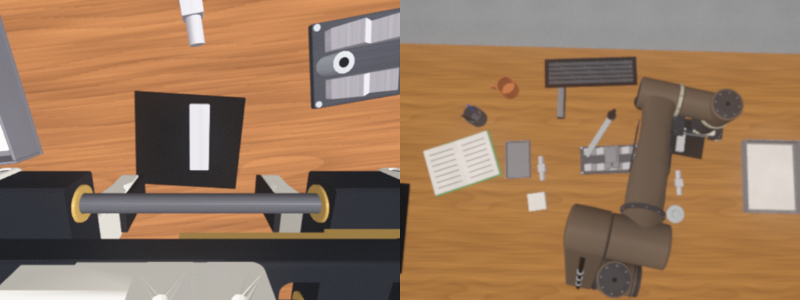

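Wrist view: the bar is inside the mat at (279,192) of the full picture, and the screw post is at upper right. The top view shows a paper tray at the far right and no third spindle.

Run:
```python
from h import *
p=np.load('w1.npy',allow_pickle=True).item();im=cv2.imread('pics/w1.png');hsv=cv2.cvtColor(im,cv2.COLOR_BGR2HSV)
m=(hsv[...,1]<60)&(hsv[...,2]>140);m[245:]=0
q=[a for a in rects(p,m,.035,300)];print(q)
dm=(hsv[...,2]<50)&(hsv[...,1]<120);dm[255:]=0
print('mat',[a for a in rects(p,dm,.003,3000)])
T=r.camera_params('top'); c=[a for a in q if abs(a[5][0]-279)<30][0]
print('height bar top:',tri([(p,c[5]),(T,(393,195))]))
print(go([.582,-.306,.186],83.7))
```

```text
[(553, -619, 86, 27, -20.0, [8.0, 204.0]), (581, -305, 111, 33, -6.9, [279.0, 191.0]), (525, -47, 110, 34, -86.3, [508.0, 117.0]), (487, -89, 56, 31, 83.8, [471.0, 88.0]), (450, -53, 107, 36, -86.0, [508.0, 45.0]), (412, -297, 58, 33, -3.2, [270.0, 28.0])]
mat [(592, -328, 188, 165, 80.4, [252.0, 181.0])]
height bar top: (array([ 0.57975935, -0.30509067,  0.02731531]), np.float64(0.000330206325019078))
[[-0.0021, 0.001, 0.2138], ('turn about tool z', np.float64(0.1))]
```

```bash
python3 -m pendant '[[[0.001,0.001,0.05,0,0,0,1],[0.001,0.001,0.10,0,0,0,1],[0.001,0.001,0.15,0,0,0,1],[0.001,0.001,0.195,0,0,0,1],[0.001,0.001,0.214,0,0,0,1]]]' 30 | sed -n 2,6p
python3 -m pendant '[[[0,0,0,0,0,0,-1],[0,0,0,0,0,0,-1],[0,0,0,0,0,0,-1],[0,0,0,0,0,0,-1],[0,0,0,0,0,0,-1]]]' 30 | sed -n 2,6p
python3 -m pendant '[[[0,0,-0.03,0,0,0,-1],[0,0,-0.08,0,0,0,-1],[0,0,-0.13,0,0,0,-1],[0,0,-0.13,0,0,0,-1],[0,0,-0.13,0,0,0,-1]]]' 30 | sed -n 2,6p
python3 - <<'E'
from h import *
print(go([.470,.445,.32],94.3)); s=r.get_state();print(s['joints'],s['time_s'])
E
```

```text
tcp_pos: [0.575, -0.3081, 0.1818]
eef_rot: [179.9, -0.4, 173.5]
contact_force: [-0.2, 0.4, -0.6]
gripper_width: 0.0875
gripper_force: 0.0
tcp_pos: [0.5778, -0.3077, 0.1872]
eef_rot: [-180.0, 0.1, 173.6]
contact_force: [0.5, -0.1, 0.1]
gripper_width: 0.0531
gripper_force: 0.0
tcp_pos: [0.578, -0.3075, 0.3191]
eef_rot: [-180.0, 0.2, 173.7]
contact_force: [-0.5, 0.0, -1.4]
gripper_width: 0.0134
gripper_force: 0.0
[[0.1905, 0.7359, -0.0019], ('turn about tool z', np.float64(-10.6))]
[-1.09765835e+01  2.21393570e+01 -8.60573537e+00 -1.00652345e-02
 -5.90073685e+01 -8.53601897e+01] 2.7
```

The fingers are slow, about 70 mm/s. I check that the bar has not moved, then try again with longer closing.

```bash
python3 -m pendant '[[[0,0,-0.08,0,0,0,1],[0,0,-0.08,0,0,0,1],[0,0,-0.08,0,0,0,1],[0,0,-0.08,0,0,0,1],[0,0,-0.08,0,0,0,1]]]' 30 | sed -n 2,6p
python3 - <<'E'
from h import *
p=r.camera_params('wrist');im=r.capture('wrist')[...,::-1];hsv=cv2.cvtColor(im,cv2.COLOR_BGR2HSV)
m=(hsv[...,1]<60)&(hsv[...,2]>140);m[245:]=0
print([a for a in rects(p,m,.035,300)]); print(go([.5805,-.3055,.186],83.3))
E
```

```text
tcp_pos: [0.5774, -0.3073, 0.3948]
eef_rot: [180.0, -0.2, 173.6]
contact_force: [0.5, 0.4, 0.7]
gripper_width: 0.0478
gripper_force: 0.0
[(581, -306, 111, 33, -6.9, [281.0, 196.0]), (525, -49, 108, 35, -86.4, [510.0, 121.0]), (487, -89, 58, 32, 83.6, [474.0, 92.0]), (499, -577, 238, 68, -20.1, [16.0, 152.0]), (450, -56, 103, 36, -86.4, [510.0, 49.0]), (410, -295, 65, 32, 3.7, [271.0, 31.0])]
[[-0.0034, 0.002, 0.2087], ('turn about tool z', np.float64(0.3))]
```

```bash
python3 -m pendant '[[[-0.003,0.002,0.05,0,0,0,1],[-0.003,0.002,0.10,0,0,0,1],[-0.003,0.002,0.15,0,0,0,1],[-0.003,0.002,0.185,0,0,0,1],[-0.003,0.002,0.209,0,0,0,1]]]' 30 | sed -n 2,6p
python3 -m pendant '[[[0,0,0,0,0,0,-1],[0,0,0,0,0,0,-1],[0,0,0,0,0,0,-1],[0,0,0,0,0,0,-1],[0,0,0,0,0,0,-1]]]' 30 | sed -n 2,2p
python3 -m pendant '[[[0,0,0,0,0,0,-1],[0,0,0,0,0,0,-1],[0,0,0,0,0,0,-1],[0,0,0,0,0,0,-1],[0,0,0,0,0,0,-1]]]' 30 | sed -n 2,6p
python3 -m pendant '[[[0,0,-0.03,0,0,0,-1],[0,0,-0.08,0,0,0,-1],[0,0,-0.13,0,0,0,-1],[0,0,-0.13,0,0,0,-1],[0,0,-0.13,0,0,0,-1]]]' 30 | sed -n 2,6p
python3 - <<'E'
from h import *
print(go([.470,.445,.32],94.3))
E
```

```text
tcp_pos: [0.5794, -0.3054, 0.183]
eef_rot: [179.9, -0.4, 173.6]
contact_force: [1.1, -0.0, 0.5]
gripper_width: 0.0865
gripper_force: 0.0
tcp_pos: [0.5811, -0.3059, 0.1881]
tcp_pos: [0.5812, -0.3059, 0.1879]
eef_rot: [-180.0, 0.0, 173.7]
contact_force: [0.3, -0.3, 2.7]
gripper_width: 0.032
gripper_force: 30.0
tcp_pos: [0.5811, -0.3057, 0.3188]
eef_rot: [180.0, 0.2, 173.6]
contact_force: [0.0, -0.1, -3.5]
gripper_width: 0.0316
gripper_force: 30.0
[[0.1936, 0.7338, -0.0014], ('turn about tool z', np.float64(-10.7))]
```

```bash
for i in 1; do python3 -m pendant '[[[0.193,0.734,-0.02,0,0,-8,-1],[0.193,0.734,-0.02,0,0,-10.7,-1],[0.193,0.734,-0.02,0,0,-10.7,-1],[0.193,0.734,-0.02,0,0,-10.7,-1],[0.193,0.734,-0.02,0,0,-10.7,-1]]]' ; done| sed -n 2,6p
python3 - <<'E'
from h import *
print(go([.470,.445,.32],94.3))
E
```

```text
tcp_pos: [0.5433, -0.0569, 0.3222]
eef_rot: [180.0, -0.2, -175.7]
contact_force: [0.5, 0.5, -2.9]
gripper_width: 0.0318
gripper_force: 30.0
[[0.0353, 0.506, 0.0023], ('turn about tool z', np.float64(0.0))]
```

```bash
python3 -m pendant '[[[0.035,0.25,0,0,0,0,-1],[0.035,0.25,0,0,0,0,-1],[0.035,0.25,0,0,0,0,-1],[0.035,0.25,0,0,0,0,-1],[0.035,0.25,0,0,0,0,-1]]]' | sed -n 2,2p
python3 -m pendant '[[[0,0.25,0,0,0,0,-1],[0,0.25,0,0,0,0,-1],[0,0.25,0,0,0,0,-1],[0,0.25,0,0,0,0,-1],[0,0.25,0,0,0,0,-1]]]' | sed -n 2,6p
python3 -m pendant '[[[0,0,0,0,0,0,-1],[0,0,0,0,0,0,-1]]]' | sed -n 2,6p
python3 - <<'E'
from h import *
p=r.camera_params('wrist');im=r.capture('wrist')[...,::-1];cv2.imwrite('pics/w2.png',im);np.save('w2.npy',p)
print(go([.470,.445,.32],94.3))
for X in ([.430,.335,.032],[.47,.445,.034],[.47,.39,.034]):print(proj(p,X))
E
```

```text
tcp_pos: [0.4898, 0.1871, 0.3224]
tcp_pos: [0.4713, 0.4365, 0.3218]
eef_rot: [-179.8, -0.1, -175.7]
contact_force: [2.1, 0.8, -2.0]
gripper_width: 0.0317
gripper_force: 30.0
tcp_pos: [0.4713, 0.4357, 0.3211]
eef_rot: [-179.8, -0.2, -175.6]
contact_force: [-1.0, -0.8, -3.0]
gripper_width: 0.032
gripper_force: 30.0
[[0.0008, 0.0104, 0.0017], ('turn about tool z', np.float64(0.1))]
[171.350193   158.02891423]
[290.56210539 211.11228987]
[231.14679315 206.65689637]
```

View pics/w2.png

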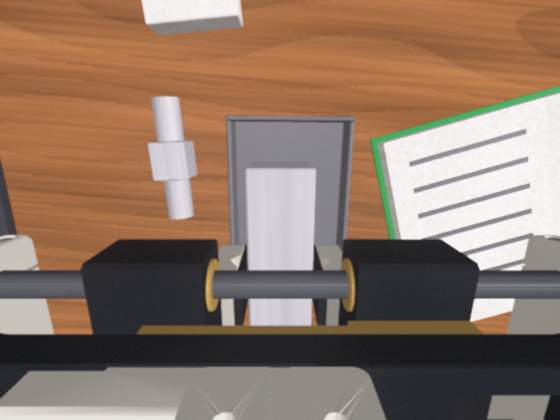

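The tray lies below the held bar. Its rim's far corners are at (228,117) and (353,118), with side walls at (231,215) and (347,215). The spindle shoulder is at (172,160).

Run:
```python
from h import *
p=np.load('w2.npy',allow_pickle=True).item()
for uv in((227,117),(354,118),(230,220),(350,220)):print(uv,onz(p,uv,.034).round(4))
im=cv2.imread('pics/w2.png');hsv=cv2.cvtColor(im,cv2.COLOR_BGR2HSV)
m=(hsv[...,1]<50)&(hsv[...,2]>130);m[:90]=0;m[:,:140]=0;m[:,205:]=0;m[225:]=0
q=rects(p,m,.016,300);print(q)
m2=m.copy();m2[:142]=0;m2[179:]=0
print(rects(p,m2,.032,300)); T=r.camera_params('top');print(tri([(p,(172.5,160)),(T,(198,236))]))
```

```text
(227, 117) [0.3914 0.3838 0.034 ]
(354, 118) [0.384 0.492 0.034]
(230, 220) [0.4829 0.3894 0.034 ]
(350, 220) [0.4743 0.501  0.034 ]
[(434, 330, 114, 43, 7.2, [172.0, 156.0])]
[(432, 336, 41, 32, -85.6, [172.0, 160.0])]
(array([0.43074702, 0.33228787, 0.02160913]), np.float64(0.0020960167216978903))
```

```bash
python3 -m pendant '[[[0,0.009,0.0,0,0,0,-1],[0,0.009,0.04,0,0,0,-1],[0,0.009,0.08,0,0,0,-1],[0,0.009,0.11,0,0,0,-1],[0,0.009,0.120,0,0,0,-1]]]' | sed -n 2,6p
python3 -m pendant '[[[0,0,0.004,0,0,0,-1],[0,0,0.008,0,0,0,-1],[0,0,0.009,0,0,0,-1],[0,0,0.009,0,0,0,-1]]]' | sed -n 2,6p
python3 -m pendant '[[[0,0,0.0,0,0,0,0.05],[0,0,0,0,0,0,0.05],[0,0,0,0,0,0,0.05],[0,0,0,0,0,0,0.05]]]' | sed -n 2,6p
python3 -m pendant '[[[0,0,-0.03,0,0,0,0.05],[0,0,-0.07,0,0,0,0.05],[0,0,-0.12,0,0,0,0.05],[0,0,-0.17,0,0,0,0.05],[0,0,-0.17,0,0,0,0.05]]]' | sed -n 2,2p
python3 - <<'E'
from h import *
p=r.camera_params('wrist');im=r.capture('wrist')[...,::-1];cv2.imwrite('pics/w3.png',im);np.save('w3.npy',p)
E
```

```text
tcp_pos: [0.4711, 0.442, 0.2008]
eef_rot: [-179.8, -0.2, -175.7]
contact_force: [-0.6, -0.1, -3.1]
gripper_width: 0.0317
gripper_force: 30.0
tcp_pos: [0.4719, 0.4442, 0.1965]
eef_rot: [179.9, 0.1, -175.6]
contact_force: [0.7, -0.4, -2.9]
gripper_width: 0.0318
gripper_force: 30.0
tcp_pos: [0.4717, 0.444, 0.1956]
eef_rot: [180.0, 0.0, -175.6]
contact_force: [0.3, -0.5, -0.2]
gripper_width: 0.0454
gripper_force: 0.0
tcp_pos: [0.4729, 0.4451, 0.3741]
```

View pics/w3.png

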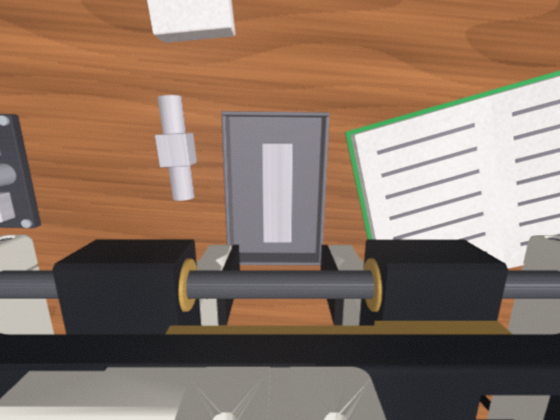

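The bar lies well inside the tray (277,192). Next comes the mouse, so I move above the clamp.

```bash
python3 - <<'E'
from h import *
print(go([.49,.012,.43],94))
E
python3 -m pendant '[[[0,-0.25,-0.056,0,0,0,1],[0,-0.25,-0.056,0,0,0,1],[0,-0.25,-0.056,0,0,0,1],[0,-0.25,-0.056,0,0,0,1],[0,-0.25,-0.056,0,0,0,1]]]' | sed -n 2,2p
python3 -m pendant '[[[-0.05,-0.185,0,0,0,0,1],[-0.05,-0.185,0,0,0,0,1],[-0.05,-0.185,0,0,0,0,1],[-0.05,-0.185,0,0,0,0,1],[-0.05,-0.185,0,0,0,0,1]]]' | sed -n 2,2p
python3 - <<'E'
from h import *
print(go([.49,.012,.43],94)); p=r.camera_params('wrist');im=r.capture('wrist')[...,::-1];cv2.imwrite('pics/w4.png',im);np.save('w4.npy',p)
E
```

```text
[[0.0149, -0.4322, -0.0627], ('turn about tool z', np.float64(0.4))]
tcp_pos: [0.4897, 0.1987, 0.4195]
tcp_pos: [0.5547, 0.016, 0.4187]
[[0.0648, 0.0006, -0.0112], ('turn about tool z', np.float64(0.1))]
```

View pics/w4.png

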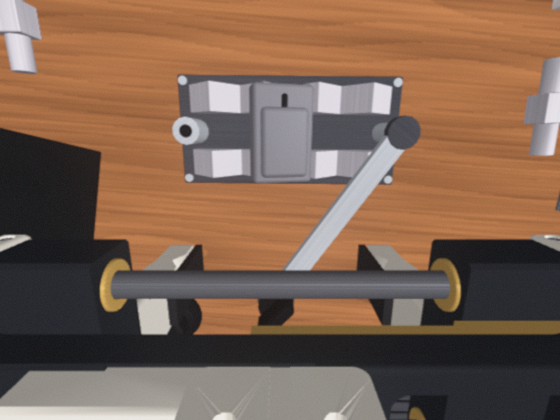

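Clamp plate corners: (178,75), (404,77), (396,184), (185,182). The mouse spans (252..312, 83..181), with the screw post at (187,131) and the pivot head at (405,130).

Run:
```python
from h import *
p=np.load('w4.npy',allow_pickle=True).item();T=r.camera_params('top')
c=np.array([onz(p,uv,.012)[:2] for uv in((178,75),(404,77),(396,184),(185,182))]);print(c.round(4),c.mean(0).round(4))
for a,b in((0,1),(1,2),(2,3),(3,0)):
    d=c[b]-c[a];print(np.linalg.norm(d).round(4),np.degrees(np.arctan2(*d[::-1])).round(1))
for z in(.08,.093):
  q=np.array([onz(p,uv,z)[:2] for uv in((252,83),(312,84),(309,182),(255,181))]);print(z,q.round(3).tolist(),q.mean(0).round(4))
print('post',onz(p,(187,131),.058).round(4),'pivot',onz(p,(405,130),.1).round(4))
for n,a,b in(('mouse',(282,133),(297,219)),('pivot',(405,129),(264,214)),('post',(187,131),(330,221))):print(n,tri([(p,a),(T,b)]))
```

```text
[[ 0.427  -0.1146]
 [ 0.4103  0.1544]
 [ 0.5386  0.1669]
 [ 0.5553 -0.1079]] [0.4828 0.0247]
0.2696 93.5
0.1289 5.6
0.2753 -86.5
0.1285 -177.0
0.08 [[0.439, -0.02], [0.436, 0.04], [0.533, 0.046], [0.536, -0.012]] [0.4863 0.0136]
0.093 [[0.441, -0.018], [0.438, 0.039], [0.531, 0.045], [0.534, -0.011]] [0.4862 0.0135]
post [ 0.49   -0.0908  0.058 ] pivot [0.4736 0.1314 0.1   ]
mouse (array([0.48455856, 0.01284218, 0.09292048]), np.float64(0.0005455454345712509))
pivot (array([0.4819989 , 0.11136101, 0.15867934]), np.float64(0.007860160639083819))
post (array([ 0.48924326, -0.09836356,  0.03058158]), np.float64(0.0014035279638485315))
```

```bash
python3 -m pendant '[[[0.035,0.002,0.02,0,0,0,1],[0.069,0.003,0.06,0,0,0,1],[0.069,0.003,0.11,0,0,0,1],[0.069,0.003,0.155,0,0,0,1],[0.069,0.003,0.17,0,0,0,1]]]' 20 | sed -n 2,4p
python3 -m pendant '[[[0,0,0.01,0,0,0,1],[0,0,0.01,0,0,0,-1],[0,0,0.01,0,0,0,-1],[0,0,0.01,0,0,0,-1],[0,0,0.01,0,0,0,-1]]]' 20 | sed -n 2,6p
python3 -m pendant '[[[0,0,0,0,0,0,-1],[0,0,0,0,0,0,-1],[0,0,0,0,0,0,-1]]]' 20 | sed -n 2,6p
python3 -m pendant '[[[0,0,-0.02,0,0,0,-1],[0,0,-0.05,0,0,0,-1],[0,0,-0.1,0,0,0,-1],[0,0,-0.1,0,0,0,-1],[0,0,-0.1,0,0,0,-1]]]' 20 | sed -n 2,6p
python3 - <<'E'
from h import *
print(go([.592,-.328,.30],80.5));
E
```

```text
tcp_pos: [0.4824, 0.0177, 0.2457]
eef_rot: [-179.9, -0.4, -175.6]
contact_force: [-0.1, 0.5, -0.7]
tcp_pos: [0.485, 0.0145, 0.242]
eef_rot: [-179.6, -0.1, -175.5]
contact_force: [3.7, -31.4, 7.7]
gripper_width: 0.0673
gripper_force: 20.0
tcp_pos: [0.4849, 0.0143, 0.242]
eef_rot: [-179.6, -0.1, -175.6]
contact_force: [3.8, -30.8, 7.1]
gripper_width: 0.0673
gripper_force: 20.0
tcp_pos: [0.4853, 0.0179, 0.3425]
eef_rot: [179.9, 0.3, -175.6]
contact_force: [0.1, 0.8, -2.2]
gripper_width: 0.0671
gripper_force: 20.0
[[-0.0799, -0.3531, 0.0422], ('turn about tool z', np.float64(13.9))]
```

```bash
python3 -m pendant '[[[-0.05,-0.245,0,0,0,7,-1],[-0.05,-0.245,0,0,0,13.9,-1],[-0.05,-0.245,0,0,0,13.9,-1],[-0.05,-0.245,0,0,0,13.9,-1],[-0.05,-0.245,0,0,0,13.9,-1]]]' 20 | sed -n 2,6p
python3 - <<'E'
from h import *
print(go([.592,-.328,.30],80.5)); 
p=r.camera_params('wrist');im=r.capture('wrist')[...,::-1];cv2.imwrite('pics/w5.png',im);np.save('w5.npy',p)
E
```

```text
tcp_pos: [0.5535, -0.2245, 0.3392]
eef_rot: [180.0, -0.0, 170.5]
contact_force: [1.8, 0.7, -0.6]
gripper_width: 0.0672
gripper_force: 20.0
[[-0.0551, -0.0957, 0.0392], ('turn about tool z', np.float64(-0.0))]
```

View pics/w5.png

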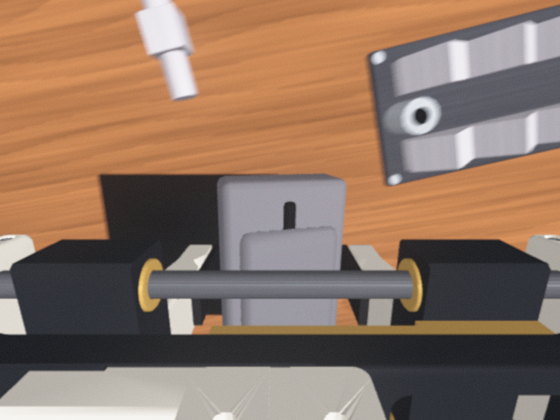

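The mouse is held level and the mat is below it. I place it.

```bash
python3 -m pendant '[[[-0.03,-0.05,0,0,0,0,-1],[-0.055,-0.092,0.04,0,0,0,-1],[-0.055,-0.092,0.08,0,0,0,-1],[-0.055,-0.092,0.12,0,0,0,-1],[-0.055,-0.092,0.14,0,0,0,-1]]]' 20 | sed -n 2,6p
python3 -m pendant '[[[0,0,0.004,0,0,0,-1],[0,0,0.008,0,0,0,-1],[0,0,0.01,0,0,0,-1],[0,0,0.01,0,0,0,-1]]]' | sed -n 2,6p
python3 - <<'E'
from h import *
print(go([.592,-.328,.188],80.5))
E
```

```text
tcp_pos: [0.5904, -0.323, 0.1943]
eef_rot: [179.9, -0.4, 170.3]
contact_force: [-4.4, -6.8, 13.0]
gripper_width: 0.0672
gripper_force: 20.0
tcp_pos: [0.5926, -0.3224, 0.1918]
eef_rot: [-180.0, 0.1, 170.5]
contact_force: [-1.1, -0.5, 1.7]
gripper_width: 0.0669
gripper_force: 20.0
[[-0.0003, -0.0056, 0.0038], ('turn about tool z', np.float64(-0.0))]
```

```bash
python3 -m pendant '[[[0,0,0,0,0,0,1],[0,0,0,0,0,0,1],[0,0,0,0,0,0,1],[0,0,-0.01,0,0,0,1],[0,0,-0.04,0,0,0,1]]]' | sed -n 2,6p
python3 -m pendant '[[[0,0,-0.05,0,0,0,1],[0,0,-0.1,0,0,0,1],[0.05,0,-0.14,0,0,0,1],[0.05,0,-0.18,0,0,0,1],[0.05,0,-0.18,0,0,0,1]]]' | sed -n 2,3p
python3 - <<'E'
from h import *
p=r.camera_params('wrist');im=r.capture('wrist')[...,::-1];cv2.imwrite('pics/w6.png',im);np.save('w6.npy',p)
print(proj(p,[.381,-.296,.032]))
E
```

```text
tcp_pos: [0.5915, -0.3221, 0.2278]
eef_rot: [179.9, -0.3, 170.4]
contact_force: [0.2, 0.4, -0.3]
gripper_width: 0.0873
gripper_force: 0.0
tcp_pos: [0.5426, -0.3148, 0.4192]
eef_rot: [-179.8, 0.7, 170.5]
[272.8403051   40.30511484]
```

View pics/w6.png

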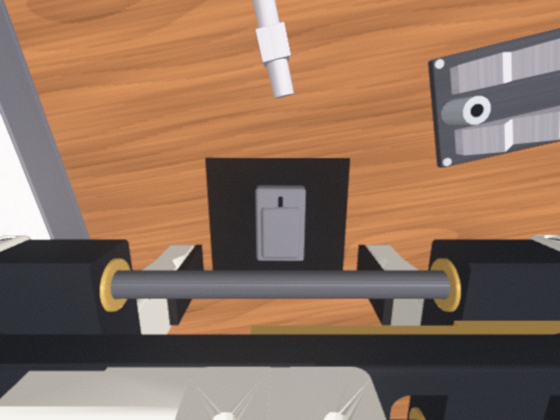

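Mouse is flat on the mat at (280,222). The spindle's shoulder is at (273,41), tilted a little.

Run:
```python
from h import *
p=np.load('w6.npy',allow_pickle=True).item();T=r.camera_params('top')
t=r.capture('top')
a=onz(p,(264,2),.026);b=onz(p,(283.5,94),.026)
print(a,b,np.degrees(np.arctan2((b-a)[1],(b-a)[0])), onz(p,(273,41),.03), tri([(p,(273,41)),(T,(390,256))]))
print(go([.42,-.295,.36],103))
```

```text
[ 0.34158169 -0.29892352  0.026     ] [ 0.43648582 -0.29329047  0.026     ] 3.3968187584996943 [ 0.38120133 -0.29590792  0.03      ] (array([ 0.37918823, -0.29575523,  0.02188774]), np.float64(3.656197059469026e-06))
[[0.1245, -0.0014, 0.0523], ('turn about tool z', np.float64(-22.5))]
```

```bash
python3 -m pendant '[[[0.05,0,0.01,0,0,-7,1],[0.1,-0.001,0.03,0,0,-14.5,1],[0.115,-0.001,0.05,0,0,-14.5,1],[0.115,-0.001,0.05,0,0,-14.5,1],[0.115,-0.001,0.05,0,0,-14.5,1]]]' | sed -n 2,3p
python3 - <<'E'
from h import *
p=r.camera_params('wrist');im=r.capture('wrist')[...,::-1];hsv=cv2.cvtColor(im,cv2.COLOR_BGR2HSV);cv2.imwrite('pics/w7.png',im)
m=((hsv[...,1]<50)&(hsv[...,2]>130)).astype(np.uint8)
c0=proj(p,[.381,-.296,.03]);print(c0)
for k in cv2.findContours(m,0,2)[0]:
    if cv2.pointPolygonTest(k,(float(c0[0]),float(c0[1])),False)<0: continue
    M=np.zeros_like(m);cv2.drawContours(M,[k],-1,1,-1)
    rows=np.where(M.any(1))[0];W=[(v,np.where(M[v])[0].min(),np.where(M[v])[0].max()) for v in rows]
    mid=np.array([(v,(a+b)/2,b-a) for v,a,b in W]);w=mid[:,2]
    j=(w<np.percentile(w,95)*.85)&(mid[:,0]>rows[0]+5)&(mid[:,0]<rows[-1]-5)
    f=np.polyfit(mid[j,0],mid[j,1],1)
    A=onz(p,(np.polyval(f,rows[0]),rows[0]),.02);B=onz(p,(np.polyval(f,rows[-1]),rows[-1]),.02)
    sh=mid[~j&(w>np.percentile(w,95)*.85)]; S=onz(p,sh[:,[1,0]].mean(0),.032)
    d=B-A;print('len',np.linalg.norm(d),'mid',(A+B)/2,'yaw',np.degrees(np.arctan2(d[1],d[0])),'shoulder',S,sh[:,2].mean(),len(sh))
    y=np.degrees(np.arctan2(d[1],d[0]));C=S
    print(go([C[0],C[1],.186],y+90))
E
```

```text
tcp_pos: [0.4296, -0.2962, 0.3595]
eef_rot: [180.0, -0.1, -175.1]
[283.59391664 154.67118245]
len 0.11199595961656762 mid [ 0.38368049 -0.29660146  0.02      ] yaw 3.54471164176908 shoulder [ 0.3822521  -0.29676557  0.032     ] 30.90909090909091 33
[[0.0479, 0.0038, 0.1741], ('turn about tool z', np.float64(1.4))]
```

```bash
python3 -m pendant '[[[0.03,0.004,0.03,0,0,1.4,1],[0.048,0.004,0.07,0,0,1.4,1],[0.048,0.004,0.11,0,0,1.4,1],[0.048,0.004,0.15,0,0,1.4,1],[0.048,0.004,0.165,0,0,1.4,1]]]' 30 | sed -n 2,3p
python3 -m pendant '[[[0,0,0.009,0,0,0,1],[0,0,0.009,0,0,0,-1],[0,0,0.009,0,0,0,-1],[0,0,0.009,0,0,0,-1],[0,0,0.009,0,0,0,-1]]]' 30 | sed -n 2,2p
python3 -m pendant '[[[0,0,0,0,0,0,-1],[0,0,0,0,0,0,-1],[0,0,0,0,0,0,-1],[0,0,0,0,0,0,-1],[0,0,0,0,0,0,-1]]]' 30 | sed -n 2,6p
python3 -m pendant '[[[0,0,-0.03,0,0,0,-1],[0,0,-0.07,0,0,0,-1],[0,0,-0.12,0,0,0,-1],[0,0,-0.14,0,0,0,-1],[0,0,-0.14,0,0,0,-1]]]' 30 | sed -n 2,6p
python3 - <<'E'
from h import *
c=np.array([.483,.0247]);a=np.radians(3.6)
for y in(-.058,0,.058): print(y,c+y*np.array([-np.sin(a),np.cos(a)]))
print(go([.4866,-.0332,.32],93.6))
E
```

```text
tcp_pos: [0.3815, -0.2963, 0.1918]
eef_rot: [179.9, -0.2, -176.5]
tcp_pos: [0.3819, -0.2965, 0.1869]
tcp_pos: [0.3815, -0.2964, 0.1861]
eef_rot: [-180.0, 0.0, -176.4]
contact_force: [-0.4, -0.2, 3.5]
gripper_width: 0.0315
gripper_force: 30.0
tcp_pos: [0.3821, -0.2966, 0.3291]
eef_rot: [-179.9, 0.3, -176.4]
contact_force: [-0.2, -0.3, -2.8]
gripper_width: 0.0318
gripper_force: 30.0
-0.058 [ 0.48664185 -0.03318555]
0 [0.483  0.0247]
0.058 [0.47935815 0.08258555]
[[-0.1206, 0.2564, 0.0092], ('turn about tool z', np.float64(-0.0))]
```

```bash
python3 -m pendant '[[[-0.1,0.21,0,0,0,0,-1],[-0.1,0.21,0,0,0,0,-1],[-0.1,0.21,0,0,0,0,-1],[-0.1,0.21,0,0,0,0,-1],[-0.1,0.21,0,0,0,0,-1]]]' 30 | sed -n 2,2p
python3 -m pendant '[[[-0.0206,0.0464,0,0,0,0,-1],[-0.0206,0.0464,0,0,0,0,-1],[-0.0206,0.0464,0,0,0,0,-1],[-0.0206,0.0464,0,0,0,0,-1]]]' 30 | sed -n 2,6p
python3 - <<'E'
from h import *
print(go([.4866,-.0332,.33],93.6));p=r.camera_params('wrist');im=r.capture('wrist')[...,::-1];cv2.imwrite('pics/w8.png',im);np.save('w8.npy',p)
a=np.radians(3.6);R=np.array([[np.cos(a),-np.sin(a)],[np.sin(a),np.cos(a)]])
for n,x,y,z in(('post',0,-115,58),('corner--',-65,-135,12),('corner-+',-65,135,12),('ridge row edge -51,-29',-51,-29,59),('g0 valley -51,-58',-51,-58,30),('g1 valley -51',-51,0,30)):
    q=np.array([.483,.0247])+R@np.array([x,y])/1000;print(n,proj(p,[*q,z/1000]).round(1))
E
```

```text
tcp_pos: [0.4684, -0.078, 0.3245]
tcp_pos: [0.4852, -0.0333, 0.3247]
eef_rot: [-180.0, -0.1, -176.5]
contact_force: [0.6, -0.3, -2.0]
gripper_width: 0.0316
gripper_force: 30.0
[[-0.0014, 0.0001, -0.0053], ('turn about tool z', np.float64(-0.1))]
post [213.3 219.3]
corner-- [198.6 140.4]
corner-+ [482.  139.8]
ridge row edge -51,-29 [315.  159.3]
g0 valley -51,-58 [279.4 156.6]
g1 valley -51 [343.3 156.4]
```

View pics/w8.png

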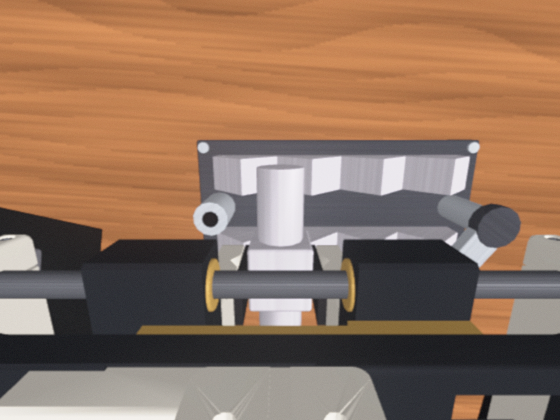

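The spindle hangs straight over groove 0. The post is at (210,218) and the corners at (197,141) and (478,141), so the clamp is about 2 mm further to -y than I assumed. I correct for that and lower.

```bash
python3 -m pendant '[[[-0.0014,-0.0022,0.03,0,0,0,-1],[-0.0014,-0.0022,0.06,0,0,0,-1],[-0.0014,-0.0022,0.085,0,0,0,-1],[-0.0014,-0.0022,0.095,0,0,0,-1],[-0.0014,-0.0022,0.098,0,0,0,-1]]]' 30 | sed -n 2,6p
python3 -m pendant '[[[0,0,0.003,0,0,0,-1],[0,0,0.006,0,0,0,-1],[0,0,0.008,0,0,0,-1],[0,0,0.008,0,0,0,-1]]]' 30 | sed -n 2,6p
```

```text
tcp_pos: [0.4869, -0.036, 0.227]
eef_rot: [-180.0, -0.1, -176.5]
contact_force: [0.3, 0.3, -1.8]
gripper_width: 0.0318
gripper_force: 30.0
tcp_pos: [0.4875, -0.035, 0.2202]
eef_rot: [180.0, 0.0, -176.4]
contact_force: [-1.0, -1.2, -2.2]
gripper_width: 0.0316
gripper_force: 30.0
```

```bash
python3 -m pendant '[[[0,0,0.001,0,0,0,-1],[0,0,0.003,0,0,0,-1],[0,0,0.003,0,0,0,-1]]]' 30 | sed -n 2,6p
python3 -m pendant '[[[0,0,0,0,0,0,-0.05],[0,0,0,0,0,0,-0.05],[0,0,0,0,0,0,-0.05],[0,0,-0.01,0,0,0,-0.05],[0,0,-0.03,0,0,0,-0.05]]]' 30 | sed -n 2,6p
python3 -m pendant '[[[0,0,-0.04,0,0,0,-0.05],[-0.05,0,-0.08,0,0,0,-0.05],[-0.05,0,-0.12,0,0,0,-0.05],[-0.05,0,-0.14,0,0,0,-0.05],[-0.05,0,-0.14,0,0,0,-0.05]]]' 30 | sed -n 1,2p
python3 - <<'E'
from h import *
p=r.camera_params('wrist');im=r.capture('wrist')[...,::-1];cv2.imwrite('pics/w9.png',im);np.save('w9.npy',p)
t=r.capture('top');cv2.imwrite('pics/top9.png',t[...,::-1])
cv2.imwrite('pics/v9.png',np.hstack([im[20:270,120:520],cv2.resize(t[100:300,150:400,::-1],(400,250))]))
E
```

```text
tcp_pos: [0.4878, -0.0353, 0.2177]
eef_rot: [-180.0, 0.1, -176.4]
contact_force: [-0.5, -4.7, 5.2]
gripper_width: 0.0317
gripper_force: 30.0
tcp_pos: [0.4869, -0.0351, 0.2465]
eef_rot: [-180.0, -0.2, -176.4]
contact_force: [0.4, 0.1, 0.6]
gripper_width: 0.0417
gripper_force: 0.0
time_s: 19.95
tcp_pos: [0.5383, -0.0319, 0.3912]
```

View pics/v9.png

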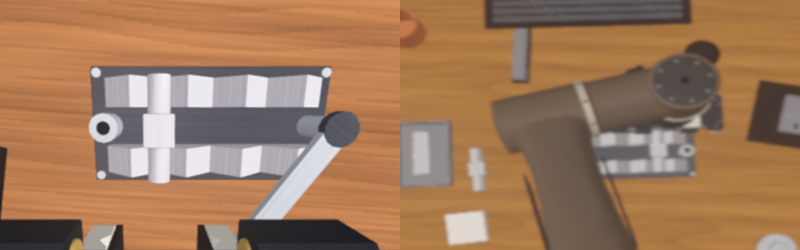

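The spindle is seated in groove 0 with its shoulder in the gap. I triangulate the height of the pivot's black head, which matters for using groove 2, and aim at spindle A.

Run:
```python
from h import *
p4=np.load('w4.npy',allow_pickle=True).item();p9=np.load('w9.npy',allow_pickle=True).item()
print('pivot head',tri([(p4,(404,130)),(p9,(462,148))]))
print('shoulder',tri([(p9,(279,150)),(r.camera_params('top'),(150+257*.625,100+143*.8))]), onz(p9,(279,150),.063))
print(go([.475,.333,.36],95))
```

```text
pivot head (array([0.47365233, 0.13629155, 0.08468212]), np.float64(0.0005305607460710395))
shoulder (array([ 0.48552805, -0.03054845,  0.17043546]), np.float64(0.006630533746684017)) [ 0.48789184 -0.03509567  0.063     ]
[[0.0393, 0.3681, 0.0277], ('turn about tool z', np.float64(-1.5))]
```

```bash
python3 -m pendant '[[[0.02,0.24,0.01,0,0,0,0.14],[0.02,0.24,0.01,0,0,0,0.14],[0.02,0.24,0.01,0,0,0,0.14],[0.02,0.24,0.01,0,0,0,0.14],[0.02,0.24,0.01,0,0,0,0.14]]]' 30 | sed -n 2,2p
python3 -m pendant '[[[0.019,0.128,0.018,0,0,0,0.14],[0.019,0.128,0.018,0,0,0,0.14],[0.019,0.128,0.018,0,0,0,0.14],[0.019,0.128,0.018,0,0,0,0.14],[0.019,0.128,0.018,0,0,0,0.14]]]' 30 | sed -n 2,2p
cat > sp.py <<'E'
from h import *
import sys
x0,y0=map(float,sys.argv[1:3])
p=r.camera_params('wrist');im=r.capture('wrist')[...,::-1];hsv=cv2.cvtColor(im,cv2.COLOR_BGR2HSV);cv2.imwrite('pics/w10.png',im)
m=((hsv[...,1]<50)&(hsv[...,2]>130)).astype(np.uint8);c0=proj(p,[x0,y0,.03]);print(c0)
for k in cv2.findContours(m,0,2)[0]:
    if cv2.pointPolygonTest(k,(float(c0[0]),float(c0[1])),False)<0: continue
    M=np.zeros_like(m);cv2.drawContours(M,[k],-1,1,-1)
    rows=np.where(M.any(1))[0];mid=np.array([(v,(np.where(M[v])[0].min()+np.where(M[v])[0].max())/2,np.ptp(np.where(M[v])[0])) for v in rows]);w=mid[:,2]
    big=w>np.percentile(w,95)*.85
    j=~big&(mid[:,0]>rows[0]+5)&(mid[:,0]<rows[-1]-5);f=np.polyfit(mid[j,0],mid[j,1],1)
    A,B=[onz(p,(np.polyval(f,v),v),.02) for v in(rows[0],rows[-1])];d=B-A
    S=onz(p,mid[big][:,[1,0]].mean(0),.032);y=np.degrees(np.arctan2(d[1],d[0]))
    print('len',np.linalg.norm(d),'mid',(A+B)/2,'yaw',y,'shoulder',S)
    print(go([S[0],S[1],.186],y+90))
E
python3 sp.py .432 .333
```

```text
tcp_pos: [0.5012, 0.2083, 0.3758]
tcp_pos: [0.4748, 0.3333, 0.3573]
[282.47229743 160.75205844]
len 0.11240262309510553 mid [0.43374399 0.3321795  0.02      ] yaw 7.273270095471257 shoulder [0.4326286  0.33204194 0.032     ]
[[0.0422, 0.0024, 0.1719], ('turn about tool z', np.float64(-3.7))]
```

```bash
python3 -m pendant '[[[0.03,0.0024,0.03,0,0,-3.7,0.14],[0.042,0.0024,0.07,0,0,-3.7,0.14],[0.042,0.0024,0.11,0,0,-3.7,0.14],[0.042,0.0024,0.15,0,0,-3.7,0.14],[0.042,0.0024,0.163,0,0,-3.7,0.14]]]' 30 | sed -n 2,6p
python3 -m pendant '[[[0,0,0.008,0,0,0,0.14],[0,0,0.008,0,0,0,-1],[0,0,0.008,0,0,0,-1],[0,0,0.008,0,0,0,-1],[0,0,0.008,0,0,0,-1]]]' 30 | sed -n 2,2p
python3 -m pendant '[[[0,0,0,0,0,0,-1],[0,0,0,0,0,0,-1],[0,0,0,0,0,0,-1]]]' 30 | sed -n 2,6p
python3 -m pendant '[[[0,0,-0.03,0,0,0,-1],[0,0,-0.07,0,0,0,-1],[0,0,-0.12,0,0,0,-1],[0,0,-0.14,0,0,0,-1],[0,0,-0.14,0,0,0,-1]]]' 30 | sed -n 2,6p
python3 - <<'E'
from h import *
print(go([.4795,.0800,.325],93.6))
E
```

```text
tcp_pos: [0.4327, 0.3299, 0.1924]
eef_rot: [-179.8, -0.2, -172.9]
contact_force: [0.7, -0.2, -0.8]
gripper_width: 0.0503
gripper_force: 0.0
tcp_pos: [0.4339, 0.3328, 0.1891]
tcp_pos: [0.4338, 0.3329, 0.1891]
eef_rot: [179.9, 0.1, -172.7]
contact_force: [0.8, -1.6, 7.6]
gripper_width: 0.0318
gripper_force: 30.0
tcp_pos: [0.4339, 0.3334, 0.3319]
eef_rot: [179.7, 0.3, -172.7]
contact_force: [0.3, 0.2, -2.8]
gripper_width: 0.0318
gripper_force: 30.0
[[-0.0131, -0.2572, 0.0056], ('turn about tool z', np.float64(3.7))]
```

```bash
python3 -m pendant '[[[-0.0145,-0.2578,0,0,0,3.7,-1],[-0.0145,-0.2578,0,0,0,3.7,-1],[-0.0145,-0.2578,0,0,0,3.7,-1],[-0.0145,-0.2578,0,0,0,3.7,-1],[-0.0145,-0.2578,0,0,0,3.7,-1]]]' 30 | sed -n 2,2p
python3 -m pendant '[[[0,-0.006,0,0,0,0,-1],[0,-0.006,0,0,0,0,-1],[0,-0.006,0,0,0,0,-1]]]' 30 | sed -n 2,6p
python3 - <<'E'
from h import *
print(go([.481,.0797,.325],93.6));p=r.camera_params('wrist');im=r.capture('wrist')[...,::-1];cv2.imwrite('pics/w11.png',im)
E
```

```text
tcp_pos: [0.4783, 0.0849, 0.3268]
tcp_pos: [0.4791, 0.0812, 0.3273]
eef_rot: [-180.0, -0.0, -176.5]
contact_force: [-0.7, 0.5, -2.0]
gripper_width: 0.0314
gripper_force: 30.0
[[-0.0018, -0.0016, 0.0023], ('turn about tool z', np.float64(-0.1))]
```

View pics/w11.png

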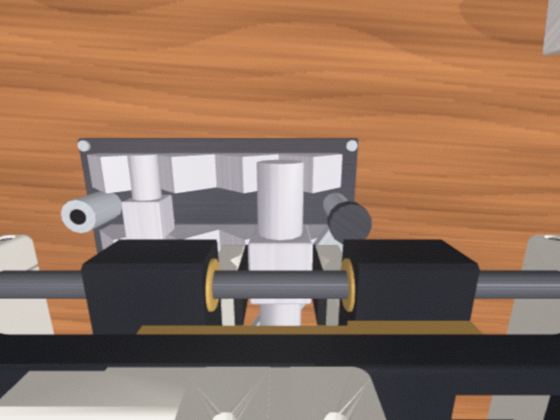

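In groove 2 the left finger would come against the open keeper beside its pivot. I use groove 1 instead, which is clear as long as the opening stays small.

```bash
python3 -m pendant '[[[-0.0021,-0.0594,0,0,0,0,-1],[-0.0021,-0.0594,0,0,0,0,-1],[-0.0021,-0.0594,0,0,0,0,-1],[-0.0021,-0.0594,0,0,0,0,-1]]]' 30 | sed -n 2,2p
python3 -m pendant '[[[0,0,0.03,0,0,0,-1],[0,0,0.06,0,0,0,-1],[0,0,0.085,0,0,0,-1],[0,0,0.094,0,0,0,-1],[0,0,0.097,0,0,0,-1]]]' 30 | sed -n 2,6p
python3 -m pendant '[[[0,0,0.003,0,0,0,-1],[0,0,0.006,0,0,0,-1],[0,0,0.008,0,0,0,-1],[0,0,0.008,0,0,0,-1]]]' 30 | sed -n 2,6p
```

```text
tcp_pos: [0.4852, 0.0227, 0.3278]
tcp_pos: [0.4851, 0.0226, 0.2302]
eef_rot: [-180.0, -0.1, -176.4]
contact_force: [0.6, -0.7, -1.4]
gripper_width: 0.0316
gripper_force: 30.0
tcp_pos: [0.4852, 0.0217, 0.2232]
eef_rot: [180.0, 0.0, -176.5]
contact_force: [-0.0, 0.1, -1.4]
gripper_width: 0.0313
gripper_force: 30.0
```

```bash
python3 -m pendant '[[[0,0,0.001,0,0,0,-1],[0,0,0.002,0,0,0,-1],[0,0,0.003,0,0,0,-1],[0,0,0.003,0,0,0,-1]]]' 30 | sed -n 2,6p
python3 -m pendant '[[[0,0,0,0,0,0,-0.18],[0,0,0,0,0,0,-0.18],[0,0,0,0,0,0,-0.18],[0,0,-0.01,0,0,0,-0.18],[0,0,-0.03,0,0,0,-0.18]]]' 30 | sed -n 2,6p
python3 -m pendant '[[[0,0,-0.04,0,0,0,-0.18],[-0.05,0,-0.08,0,0,0,-0.18],[-0.05,0,-0.12,0,0,0,-0.18],[-0.05,0,-0.14,0,0,0,-0.18],[-0.05,0,-0.14,0,0,0,-0.18]]]' 30 | sed -n 1,2p
python3 - <<'E'
from h import *
p=r.camera_params('wrist');im=r.capture('wrist')[...,::-1];cv2.imwrite('pics/w12.png',im);np.save('w12.npy',p)
t=r.capture('scene');cv2.imwrite('pics/sc12.png',t[...,::-1])
cv2.imwrite('pics/v12.png',np.hstack([im[20:320,80:480],cv2.resize(t[120:390,80:400,::-1],(400,300))]))
E
```

```text
tcp_pos: [0.4852, 0.0217, 0.22]
eef_rot: [180.0, 0.0, -176.4]
contact_force: [-1.6, -0.3, 1.1]
gripper_width: 0.0317
gripper_force: 30.0
tcp_pos: [0.4846, 0.0215, 0.2495]
eef_rot: [-179.9, -0.2, -176.5]
contact_force: [0.9, -0.2, -0.5]
gripper_width: 0.036
gripper_force: 0.0
time_s: 26.45
tcp_pos: [0.536, 0.0249, 0.3943]
```

View pics/v12.png

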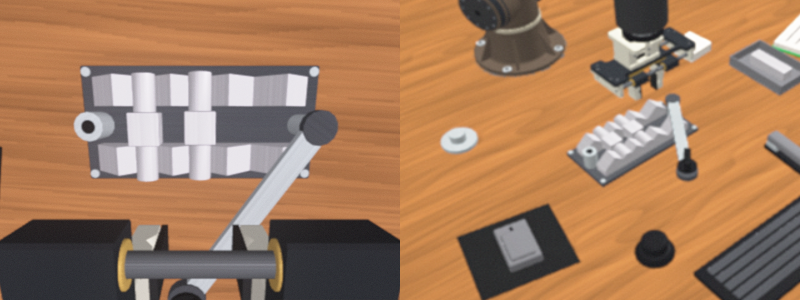

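Both spindles are seated in grooves 0 and 1, the mouse is on the mat and the bar is in the tray. The scene view shows no third spindle. Next is the keeper, so I look at the knob from close by.

```bash
python3 -m pendant '[[[-0.2,0.008,-0.03,0,0,0,1],[-0.2,0.008,-0.03,0,0,0,1],[-0.2,0.008,-0.03,0,0,0,1],[-0.2,0.008,-0.03,0,0,0,1],[-0.2,0.008,-0.03,0,0,0,1]]]' 30 | sed -n 2,3p
python3 - <<'E'
from h import *
p=r.camera_params('wrist');im=r.capture('wrist')[...,::-1];cv2.imwrite('pics/w13.png',im);np.save('w13.npy',p)
print(proj(p,[.675,.021,.12])); print(r.get_state()['joints'])
E
```

```text
tcp_pos: [0.7384, 0.0457, 0.4154]
eef_rot: [-179.9, -0.2, -176.5]
[256.60758211 139.90223698]
[ 1.85989278e+01  2.62957533e+01  1.09554410e+01 -1.37983376e-02
 -7.49686970e+01 -1.05076117e+02]
```

View pics/w13.png

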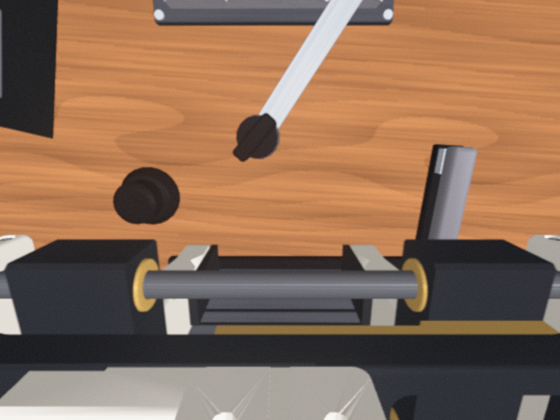

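The knob's wing runs from (236,156) to (272,117) along the bar, above the disc centred at (258,137). I measure it against the first top view.

Run:
```python
from h import *
p=np.load('w13.npy',allow_pickle=True).item()
a=onz(p,(237.5,155),.133);b=onz(p,(271,118),.133);k=(a+b)/2
print('wing',a,b,np.linalg.norm(a-b),np.degrees(np.arctan2(*(b-a)[1::-1])))
print('disc',onz(p,(258,137),.098)); print('tri',tri([(p,(254.3,136.5)),(r.camera_params('top'),(296,159))]))
pv=np.array([.4763,.1365])
for q in(k[:2],onz(p,(258,137),.098)[:2],np.array([.675,.021])):
    d=q-pv;print(np.linalg.norm(d),np.degrees(np.arctan2(d[1],d[0])))
th=np.radians(-86.4); print('shut knob',pv+.23*np.array([np.cos(th),np.sin(th)]))
```

```text
wing [0.68835384 0.00597135 0.133     ] [0.65607384 0.03331876 0.133     ] 0.04230696822477202 139.72894711515536
disc [0.67277573 0.02057715 0.098     ]
tri (array([0.67200373, 0.01943174, 0.11708256]), np.float64(0.0008775924990068266))
0.22811688145075612 -30.814424672981723
0.2281245697447289 -30.541075444513652
0.2298302417002602 -30.168507977143634
shut knob [ 0.49074182 -0.09304615]
```

```bash
for i in 1; do python3 -m pendant '[[[0,0,0,0,0,-8.5,1],[0,0,0,0,0,-17,1],[0,0,0,0,0,-25.5,1],[0,0,0,0,0,-34,1],[0,0,0,0,0,-42.5,1]]]' 30 >/dev/null; done
python3 -m pendant '[[[0,0,0,0,0,-8.5,1],[0,0,0,0,0,-17,1],[0,0,0,0,0,-25.5,1],[0,0,0,0,0,-34,1],[0,0,0,0,0,-42.5,1]]]' 30 >/dev/null
python3 -m pendant '[[[0,0,0,0,0,-8.5,1],[0,0,0,0,0,-17,1],[0,0,0,0,0,-25.5,1],[0,0,0,0,0,-34,1],[0,0,0,0,0,-42.5,1]]]' 30 >/dev/null
python3 -m pendant '[[[0,0,0,0,0,-8,1],[0,0,0,0,0,-16,1],[0,0,0,0,0,-16,1],[0,0,0,0,0,-16,1]]]' 30 |sed -n 2,3p
python3 - <<'E'
from h import *
print(go([.6735,.0202,.286],57),r.get_state()['joints'].round(0))
E
```

```text
tcp_pos: [0.7334, 0.0452, 0.4196]
eef_rot: [180.0, 0.0, -33.2]
[[-0.0363, 0.0536, 0.1336], ('turn about tool z', np.float64(-0.2))] [ 19.  26.  11.  -0. -75.  38.]
```

```bash
python3 -m pendant '[[[-0.036,0.0336,0,0,0,0,1],[-0.036,0.0536,0.04,0,0,0,1],[-0.036,0.0536,0.08,0,0,0,1],[-0.036,0.0536,0.11,0,0,0,1],[-0.036,0.0536,0.123,0,0,0,1]]]' 15 | sed -n 2,4p
python3 -m pendant '[[[0,0,0.010,0,0,0,1],[0,0,0.010,0,0,0,-1],[0,0,0.01,0,0,0,-1],[0,0,0.01,0,0,0,-1],[0,0,0.01,0,0,0,-1]]]' 15 | sed -n 2,4p
python3 -m pendant '[[[0,0,0,0,0,0,-1],[0,0,0,0,0,0,-1],[0,0,0,0,0,0,-1],[0,0,0,0,0,0,-1],[0,0,0,0,0,0,-1]]]' 15 | sed -n 2,4p
python3 -m pendant '[[[0,0,0,0,0,0,-1],[0,0,0,0,0,0,-1],[0,0,0,0,0,0,-1]]]' 15 | sed -n 2,6p
python3 - <<'E'
from h import *
s=r.get_state();pv=np.array([.4763,.1365]);d=s['tcp_pos'][:2]-pv;print(np.linalg.norm(d),np.degrees(np.arctan2(d[1],d[0])),s['moment'])
E
```

```text
tcp_pos: [0.6733, 0.0194, 0.2937]
eef_rot: [179.8, 0.2, -33.2]
contact_force: [-0.5, 0.6, 0.1]
tcp_pos: [0.6751, 0.0199, 0.2882]
eef_rot: [-179.9, -0.1, -32.9]
contact_force: [-0.2, 0.2, -0.3]
tcp_pos: [0.6748, 0.0198, 0.2869]
eef_rot: [180.0, 0.0, -32.9]
contact_force: [-0.3, 1.0, 0.1]
tcp_pos: [0.6747, 0.0198, 0.2869]
eef_rot: [180.0, 0.0, -32.9]
contact_force: [-0.5, -0.4, 0.3]
gripper_width: 0.0136
gripper_force: 14.9
0.23021574223645794 -30.467598071939904 [0.00547184 0.28847831 0.04939254]
```

Wing gripped at 13.6 mm, and the radius of 230 mm from the pivot checks. I work out the arc.

```bash
cat > arc.py <<'E'
from h import *
import sys
s=r.get_state();pv=np.array([.4763,.1365]);R=Ro.from_euler('xyz',s['eef_rot'],degrees=True).as_matrix()
d=s['tcp_pos'][:2]-pv;d=d/np.linalg.norm(d)*.23
print('radius',np.linalg.norm(s['tcp_pos'][:2]-pv),'keeper deg',np.degrees(np.arctan2(d[1],d[0]))+86.4,s['contact_force'].round(1),s['gripper_width'])
for f in map(float,sys.argv[1:]):
    a=-np.radians(f);q=pv+np.array([[np.cos(a),-np.sin(a)],[np.sin(a),np.cos(a)]])@d
    print(f,(R.T@np.array([*(q-s['tcp_pos'][:2]),0])).round(4)[:2])
E
python3 arc.py 5.5 11 16.5 22 27.5
```

```text
radius 0.23021574223645794 keeper deg 55.9324019280601 [-0.5 -0.4  0.3] 0.013577514287965437
5.5 [-0.0003  0.0221]
11.0 [-0.0025  0.044 ]
16.5 [-0.0069  0.0657]
22.0 [-0.0132  0.0868]
27.5 [-0.0216  0.1072]
```

```bash
python3 -m pendant '[[[-0.0003,0.0221,0,0,0,5.5,-1],[-0.0025,0.044,0,0,0,11,-1],[-0.0069,0.0657,0,0,0,16.5,-1],[-0.0132,0.0868,0,0,0,22,-1],[-0.0216,0.1072,0,0,0,27.5,-1]]]' 15 | sed -n 2,6p
python3 -m pendant '[[[0,0,0,0,0,0,-1],[0,0,0,0,0,0,-1]]]' 15 | sed -n 2,6p
python3 arc.py 5.5 11 16.5 22 27.5
```

```text
tcp_pos: [0.598, -0.0591, 0.2869]
eef_rot: [-180.0, -0.0, -60.7]
contact_force: [2.1, -1.0, -1.5]
gripper_width: 0.0137
gripper_force: 15.0
tcp_pos: [0.5981, -0.0589, 0.2869]
eef_rot: [180.0, -0.0, -60.4]
contact_force: [0.2, -2.4, -2.6]
gripper_width: 0.014
gripper_force: 15.0
radius 0.23027912981208998 keeper deg 28.333313065802777 [ 0.2 -2.4 -2.6] 0.014011476432293063
5.5 [-0.0004  0.0221]
11.0 [-0.0027  0.044 ]
16.5 [-0.0071  0.0657]
22.0 [-0.0135  0.0868]
27.5 [-0.0219  0.1072]
```

```bash
python3 -m pendant '[[[-0.0004,0.0221,0,0,0,5.5,-1],[-0.0027,0.044,0,0,0,11,-1],[-0.0071,0.0657,0,0,0,16.5,-1],[-0.0135,0.0868,0,0,0,22,-1],[-0.0190,0.1005,0,0,0,25.7,-1]]]' 15 | sed -n 2,6p
python3 -m pendant '[[[0,0,0,0,0,0,-1],[0,0,0,0,0,0,-1]]]' 15 | sed -n 2,6p
python3 arc.py 1 2 3 4
```

```text
tcp_pos: [0.501, -0.0922, 0.2869]
eef_rot: [180.0, -0.1, -86.3]
contact_force: [1.2, -8.0, -4.0]
gripper_width: 0.0139
gripper_force: 15.0
tcp_pos: [0.5013, -0.092, 0.2869]
eef_rot: [179.9, -0.1, -86.1]
contact_force: [-0.0, -8.2, -2.9]
gripper_width: 0.0141
gripper_force: 15.0
radius 0.229913848354586 keeper deg 2.6483959267554127 [-0.  -8.2 -2.9] 0.014082141122490446
1.0 [0.0002 0.004 ]
2.0 [0.0003 0.008 ]
3.0 [0.0003 0.012 ]
4.0 [0.0002 0.0161]
```

```bash
python3 -m pendant '[[[0.0012,0.004,0,0,0,1,-1],[0.0013,0.008,0,0,0,2,-1],[0.0013,0.011,0,0,0,2.7,-1],[0.0013,0.011,0,0,0,2.7,-1]]]' 15 | sed -n 2,6p
python3 -m pendant '[[[0,0.002,0,0,0,0,-1],[0,0.003,0,0,0,0,-1],[0,0.003,0,0,0,0,-1]]]' 15 | sed -n 2,6p
python3 arc.py 1
```

```text
tcp_pos: [0.4903, -0.0935, 0.2869]
eef_rot: [180.0, -0.0, -88.9]
contact_force: [-0.2, -4.4, -1.2]
gripper_width: 0.0142
gripper_force: 15.0
tcp_pos: [0.4888, -0.0935, 0.287]
eef_rot: [-179.8, -0.0, -88.8]
contact_force: [7.1, -6.6, -8.4]
gripper_width: 0.014
gripper_force: 15.0
radius 0.2303104029388293 keeper deg -0.485107652139007 [ 7.1 -6.6 -8.4] 0.013973916038498018
1.0 [-0.0002  0.004 ]
```

The bar is on its stop: 7 N on the tool, and the angle reads about 0. I hold for the dwell, then push the knob down with a firmer grip.

```bash
python3 -m pendant '[[[0,-0.001,0,0,0,0,-1],[0,-0.001,0,0,0,0,-1],[0,-0.001,0,0,0,0,-1],[0,-0.001,0,0,0,0,-1],[0,-0.001,0,0,0,0,-1]]]' 40 | sed -n 2,6p
python3 -m pendant '[[[0,0,0.003,0,0,0,-1],[0,0,0.006,0,0,0,-1],[0,0,0.009,0,0,0,-1],[0,0,0.009,0,0,0,-1],[0,0,0.009,0,0,0,-1]]]' 40 | sed -n 2,6p
python3 - <<'E'
from h import *
s=r.get_state();print(s['joints'],s['moment'])
E
```

```text
tcp_pos: [0.4893, -0.0935, 0.287]
eef_rot: [-179.9, -0.0, -88.8]
contact_force: [3.8, -5.3, -5.9]
gripper_width: 0.0134
gripper_force: 40.0
tcp_pos: [0.4893, -0.0935, 0.2785]
eef_rot: [-179.9, -0.0, -88.8]
contact_force: [1.2, -3.9, 5.1]
gripper_width: 0.0141
gripper_force: 40.0
[ 1.18409707e+01  1.10622870e+01 -3.10583573e+01  4.21386819e-02
 -4.77793191e+01 -1.06772048e+01] [-1.68710863 -0.40542525  0.01766539]
```

```bash
python3 -m pendant '[[[0,0,0,0,0,8,-1],[0,0,0,0,0,16,-1],[0,0,0,0,0,24,-1],[0,0,0,0,0,32,-1],[0,0,0,0,0,40,-1]]]' 40 | sed -n 2,6p
python3 - <<'E'
from h import *
s=r.get_state();print(s['moment'])
E
python3 -m pendant '[[[0,0,0,0,0,8,-1],[0,0,0,0,0,16,-1],[0,0,0,0,0,24,-1],[0,0,0,0,0,30,-1],[0,0,0,0,0,30,-1]]]' 40 | sed -n 2,6p
python3 - <<'E'
from h import *
s=r.get_state();print(s['moment'])
E
```

```text
tcp_pos: [0.4891, -0.0935, 0.2784]
eef_rot: [-179.9, 0.1, -129.1]
contact_force: [0.3, -2.9, 6.0]
gripper_width: 0.0134
gripper_force: 40.0
[-1.29680553 -0.21117767  0.082623  ]
tcp_pos: [0.489, -0.0933, 0.2783]
eef_rot: [-180.0, 0.1, -159.0]
contact_force: [-0.3, -2.4, 5.6]
gripper_width: 0.0136
gripper_force: 40.0
[-0.86430904 -0.10193674 -0.02086277]
```

```bash
python3 -m pendant '[[[0,0,0,0,0,4,-1],[0,0,0,0,0,7,-1],[0,0,0,0,0,9,-1],[0,0,0,0,0,9,-1],[0,0,0,0,0,9,-1]]]' 40 | sed -n 2,6p
python3 - <<'E'
from h import *
s=r.get_state();print(s['moment'])
E
python3 -m pendant '[[[0,0,0,0,0,-1,1],[0,0,0,0,0,-1,1],[0,0,0,0,0,-1,1],[0,0,0,0,0,-1,1],[0,0,0,0,0,-1,1]]]' 40 | sed -n 2,6p
python3 -m pendant '[[[0,0,0,0,0,0,1],[0,0,0,0,0,0,1],[0,0,-0.02,0,0,0,1],[0,0,-0.06,0,0,0,1],[0,0,-0.1,0,0,0,1]]]' 40 | sed -n 2,6p
python3 -m pendant '[[[-0.05,0,-0.03,0,0,0,1],[-0.1,0,-0.06,0,0,0,1],[-0.1,0,-0.06,0,0,0,1],[-0.1,0,-0.06,0,0,0,1]]]' 40 | sed -n 2,6p
python3 - <<'E'
from h import *
p=r.camera_params('wrist');im=r.capture('wrist')[...,::-1];cv2.imwrite('pics/w14.png',im);np.save('w14.npy',p)
t=r.capture('scene');cv2.imwrite('pics/sc14.png',t[...,::-1])
cv2.imwrite('pics/v14.png',np.hstack([cv2.resize(im,(400,300)),cv2.resize(t[120:390,80:440,::-1],(400,300))]))
E
```

```text
tcp_pos: [0.489, -0.0933, 0.2783]
eef_rot: [-180.0, 0.1, -167.8]
contact_force: [-0.5, -2.0, 5.2]
gripper_width: 0.0135
gripper_force: 40.1
[-0.74306569  0.03105992  0.37297019]
tcp_pos: [0.4886, -0.0935, 0.2777]
eef_rot: [180.0, -0.0, -166.9]
contact_force: [0.6, -1.1, 0.8]
gripper_width: 0.0479
gripper_force: 0.0
tcp_pos: [0.4884, -0.0936, 0.3786]
eef_rot: [180.0, -0.1, -166.8]
contact_force: [0.9, -0.2, -0.3]
gripper_width: 0.0854
gripper_force: 0.0
tcp_pos: [0.588, -0.0703, 0.4386]
eef_rot: [-180.0, 0.1, -166.8]
contact_force: [-0.5, -1.1, -0.6]
gripper_width: 0.0874
gripper_force: 0.0
```

View pics/v14.png

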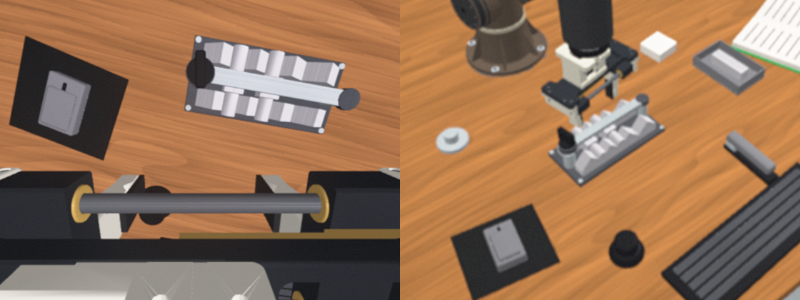

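The wrist view shows the keeper shut over both spindles with the wing across the bar, and the last turn met 0.37 N m at the end stop. The mouse is on its mat, the bar is in the tray and the gripper is clear, so I hand in.

```bash
python3 -c "
from plant import r
print(r.close_job(), r.get_state()['time_s'])"
```

```text
the job is handed in; nothing more can be done
the job is handed in; nothing more can be done
```

I handed the job in: the square bar is in the tray, the mouse is on its mat, and the two spindles I found are seated in grooves 0 and 1; the keeper is shut and the knob is turned home. The hand-in gave no verdict, so whether it passed is not confirmed.

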